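# Load the pump-kit carrier and show it turned, ball centred

## Robot

A 6-joint arm with a two-finger parallel gripper is mounted at the origin on the work surface. World frame = base frame: x ahead of the robot, y to its left, z up, the work surface at z = 0. Lengths are in m, angles in rad, forces in N, time in s.
With the tool pointing down it reaches from about 0.275 to 1 m from the base axis. Payload 8.4 kg.
Tool frame: the origin (TCP) lies midway between the tips of the shut fingers; the grasp point (between the pads) lies 19 mm behind it (grip_point_offset is the distance from the TCP to the grasp point, in m); z points along the fingers, y is the line along which they close (so a half turn about z gives the same grasp; the last joint's range is limited). The gripper opens to 85 mm and grips with 20 to 120 N. Pads are 22 mm wide; open, the fingers measure 114 mm over their backs; the gripper's body (76 mm by 85 mm) begins 54 mm behind the grasp point. The pads swing forward as they close: fully open they stand 13 mm farther back than shut.
Start: joints at [1.34, 0.353, 1.633, -0, 1.155, -0.002], TCP at [0.142, 0.609, 0.231] pointing down, gripper open.
Joint ranges: [-2.63, 2.63], [-0.92, 2.1], [0.06, 2.66], [-1.3, 4.44], [0, 2.69], [-3.02, 3.02]. Speed limits (rad/s): [2.22, 2.22, 2.79, 3.14, 3.14, 3.14].

## Interface

Orientations are given as a unit quaternion [w, x, y, z].
In Python, from station import get_obs, snapshot, camera_params, job_done, look_for, grip_point_offset gives the robot as it stands.
- The arm moves only by the shell command python3 -m creep 'ROWS'. ROWS is JSON, a list of rows, each a list of 3 entries, a list of its own where there are three numbers: the opening, from -1 (shut) to 1 (fully open), then the shift along the world's x, y, z each as a share of 400 mm, from -1 to 1, then the turn about the world's z as a share of 60 degrees, from -1 to 1. A call has 1 to 5 rows; each row shifts and turns the commanded pose from where the row before left it; what a row does not reach is not made up. A row lasts 1/8 s, in which the tool goes at most 62.5 mm and 10.7 degrees, less where a joint would pass 70% of its speed; a pose out of reach is approached as far as the arm can. A call with a number of a shift or a turn outside -1 to 1 is refused whole. A call with a gripper value outside its range is refused whole. The fingers move at their own pace and stop on an object; the grip force is fixed at half the most. Time passes only in rows, so rows that do not move let the fingers close. It gives the time, the measured TCP pose, the force, the opening and the grip force at its end, in the units of the state.
- get_obs(): the state, without advancing time (a new reading comes with each control period).
- snapshot(name): name is "scene" or "top" or "wrist"; returns (picture, depth): 400x640x3 uint8, blue, green, red; 400x640 float32, m along the optical axis (not along the pixel's ray), 0 where there is no reading.
- camera_params(name): a dict with "camera_matrix" (3x3 intrinsics, pixels), "R" (3x3) and "t" (3): a world point X has camera coordinates R X + t. Camera axes: x right, y down, z forward; pixel columns grow to the right and rows downward; lengths in m; the calibration is good to about 2 mm. A picture is of the moment at which its call begins: read the wrist's pose just before it. camera_params takes no time and is no camera call; for the wrist camera it gives the pose at the moment of the call.
- job_done(): hands the job in; it is judged then, once.
Trained networks look in the newest picture that a camera, given by its name, has taken for a name from the list of things; names that differ only in an ending like _2 or _b are one class to them, and where a whole thing is asked for, a point or a joint stands for the part that bears it (a point fixed in the world has none). Each returns a list of dicts, best first, with "conf" (0 to 1); they miss things now and then, are a little off and sometimes report something else, mostly with a low value. They report only what shows in the picture. A call takes as long as a camera call.
- look_for(name, camera): "location" ([x, y, z] in m, in world coordinates, good to about 4 mm: the middle of the surface that is visible of it).
The state is a dict: "clock": time; "qpos": joint angles; "joint_vel": joint speeds; "tau": joint torques, N m; "tcp_pos": TCP position; "tool_rot": TCP orientation; "contact_force": force on the tool from outside, world axes, zero at the start; "torque": the same for the moment, N m; "gripper_width": finger opening in m; "gripper_force": force on a finger pad.
Only numpy, scipy, OpenCV 4.12 (cv2) and the standard library are available. Lean on these libraries where they do the work, as an engineer would, in place of code of your own. Each camera call takes 0.05 s, during which the arm holds its last target. There are 200 camera calls.

## Task

Load the pump-rebuild carrier in order: stand the long steel pin fully down in pocket one (square boss, one rivet), then the short pin in pocket two (round boss, two rivets). Then take the carrier by its handle, lift it straight up off its stand, and once it is well clear, turn it level through a quarter turn until pocket one is over the stand's pointer. Finish holding it there still and level, about 10 cm above the stand, with the loose ball in the middle of the dish throughout; never touch the ball, and leave the wrench, jar and screw tray alone.

Things in the scene. Friction and masses are not known exactly. Their poses are not given: they have to be found in the camera images.
- carrier: Loose steel carrier, about 0.6 kg, flat on the stand, held by weight only: round dished plate 124 mm across (rim 14 mm high, inside a shallow 6 degree cone), bail handle over it, two pocket bosses. 133 mm in x, 212 in y, 81 high. Origin: centre of its underside; z up, x along the handle bar, +y towards pocket one. Bail straps 8 x 14 mm stand at x = +-62.5 mm.
- handle (a point): Middle of the handle bar, 75 mm above the carrier's underside, on its centre line. Bar along the carrier's x, 14 mm wide (across, y), 12 mm high, 117 mm clear between the straps. Gripped across its width here, the carrier hangs balanced. The ball's top is 41 mm below this point.
- pocket1 (a point): Pocket one: centre of the mouth of the hole in the square boss (40 x 40 x 26 mm, one small rivet on its top), at y = +86 mm of the carrier, 26 mm above its underside. Hole 19 mm across, 22 mm deep, its floor 4 mm above the underside.
- pocket2 (a point): Pocket two: the same hole, depth and height in the round boss (40 mm across, two small rivets), at y = -86 mm of the carrier.
- ball_center (a point): Centre of the loose steel ball, 30 mm across, 0.11 kg, lying in the middle of the dish under the handle bar. It rolls.
- ball_seat (a point): Where the ball's centre is when it lies in the middle of the dish: on the carrier's centre line, 19 mm above the underside.
- long_pin: Long steel dowel pin, a plain cylinder 16 mm across and 80 mm long, about 0.11 kg, standing upright and loose on the bench. Origin: centre of its foot; z along it, up.
- short_pin: Short steel dowel pin, 16 mm across and 60 mm long, about 0.085 kg, standing upright and loose on the bench. Origin: centre of its foot; z along it, up.
- stand: Fixed grey round block 132 mm across, 20 mm high; origin: centre of its underside, on the bench. One flat pointer bar (18 mm wide, 10 high) sticks out along its +x to 150 mm from the centre. The carrier starts centred on it, pocket one a quarter turn (+-0.2 rad) anticlockwise from the pointer seen from above; so the turn is clockwise.
- wrench: Bystander: steel wrench 180 mm long, flat on the bench.
- grease_jar: Bystander: round jar 64 mm across, 75 mm high.
- screw_tray: Bystander: open grey plastic tray 110 x 150 mm, 45 mm high.

How it is judged:
On the way, in this order (a step that is already met when the one before it is completed fails the run):
1. the long pin stands fully down in pocket one, let go, pocket two still without the short pin (horizontal distance between long_pin and pocket1 below 0.008 m and z of long_pin in the frame of carrier between -0.002 and 0.01 m and angle between the z axis of long_pin and the z axis of carrier, either way round below 0.25 rad and contact force between the fingers and long_pin below 0.1 N and not (horizontal distance between short_pin and pocket2 below 0.008 m and z of short_pin in the frame of carrier between -0.002 and 0.01 m and angle between the z axis of short_pin and the z axis of carrier, either way round below 0.25 rad)), for 0.2 s.
2. the short pin stands fully down in pocket two, let go, with the long pin still in pocket one (horizontal distance between long_pin and pocket1 below 0.008 m and z of long_pin in the frame of carrier between -0.002 and 0.01 m and angle between the z axis of each of long_pin, short_pin and the z axis of carrier, either way round below 0.25 rad and horizontal distance between short_pin and pocket2 below 0.008 m and z of short_pin in the frame of carrier between -0.002 and 0.01 m and contact force between the fingers and short_pin below 0.1 N), for 0.2 s.
3. the carrier is lifted clear of the stand (over 30 mm), level, not yet turned (pocket-one line still over 1 rad from the pointer's line), both pins and the ball in place (horizontal distance between long_pin and pocket1 below 0.008 m and z of long_pin in the frame of carrier between -0.002 and 0.01 m and angle between the z axis of each of long_pin, short_pin and the z axis of carrier, either way round below 0.25 rad and horizontal distance between short_pin and pocket2 below 0.008 m and z of short_pin in the frame of carrier between -0.002 and 0.01 m and distance between ball_center and ball_seat below 0.012 m and angle between carrier's own z axis and vertical below 0.09 rad and z of carrier in the frame of stand above 0.05 m and angle between the y axis of carrier and the x axis of stand, either way round above 1 rad), for 0.1 s.
At the end, for the whole second after the job is handed in: Gripper holding the carrier still (<0.03 m/s, <0.15 rad/s), level (0.09 rad), 50 to 200 mm above the stand's top, within 40 mm of its axis, pocket one over the pointer within 0.15 rad; ball within 12 mm of the dish's middle; each pin fully down (6 mm) in its own pocket (horizontal distance between long_pin and pocket1 below 0.008 m and z of long_pin in the frame of carrier between -0.002 and 0.01 m and angle between the z axis of each of long_pin, short_pin and the z axis of carrier, either way round below 0.25 rad and horizontal distance between short_pin and pocket2 below 0.008 m and z of short_pin in the frame of carrier between -0.002 and 0.01 m and distance between ball_center and ball_seat below 0.012 m and angle between carrier's own z axis and vertical below 0.09 rad and z of carrier in the frame of stand between 0.07 and 0.22 m and horizontal distance between carrier and stand below 0.04 m and angle between the y axis of carrier and the x axis of stand, either way round below 0.15 rad and x of pocket1 in the frame of stand above 0.04 m and contact force between the fingers and carrier above 1 N and contact force between carrier and stand below 0.1 N and linear speed of carrier below 0.03 m/s and angular speed of carrier below 0.15 rad/s); the arm keeps its last pose, push and grip.
It fails at once if the ball rolls more than 25 mm from the middle of the dish (distance between ball_center and ball_seat above 0.025 m).
It fails at once if the robot touches the ball (contact force between any of the fingers, the arm and ball above 0.2 N).
It fails at once if a bystander is moved by more than 20 mm (distance of any of wrench, grease_jar, screw_tray from where it was at the start of the episode above 0.02 m).
It also fails if it takes over 72 s, if anything falls off the work surface, if the arm or the gripper's body presses on something with over 40 N, if the wrist force passes 120 N, or if a joint passes its speed limit or range.

## Working session

There is one attempt and no reset: what is moved stays moved. The work goes in short steps, Python scripts to look and compute and a shell command to move; the robot and the scene stay as the last step left them, time stands still between calls to the robot, and variables do not carry over. Pictures are saved under pics/ and viewed, at most 10 in all, crops included, and the job is handed in when it is done.

```bash
ls; mkdir -p pics; python3 - <<'E'
from station import *
import cv2
o=get_obs();print({k:o[k] for k in('clock','tcp_pos','tool_rot','gripper_width')},grip_point_offset)
for c in('scene','top'):
    p,d=snapshot(c);cv2.imwrite(f'pics/{c}0.png',p)
    for n in('carrier','handle','pocket1','pocket2','ball_center','long_pin','short_pin','stand','wrench','grease_jar','screw_tray'):
        print(c,n,[(round(r['conf'],2),[round(float(x),3) for x in r['location']]) for r in look_for(n,c)[:2]])
E
```

```text
pics
{'clock': 0.0, 'tcp_pos': array([0.14161983, 0.60824964, 0.23056235]), 'tool_rot': array([-8.68481915e-05,  1.14130037e-01,  9.93465578e-01, -6.86670544e-04]), 'gripper_width': 0.0853922420778118} 0.0187
scene carrier [(0.7, [0.544, 0.029, 0.029])]
scene handle [(0.7, [0.549, 0.029, 0.028])]
scene pocket1 [(0.74, [0.545, 0.035, 0.031])]
scene pocket2 [(0.74, [0.545, 0.035, 0.031])]
scene ball_center [(0.41, [0.544, 0.031, 0.031])]
scene long_pin [(0.42, [0.583, -0.309, 0.047])]
scene short_pin []
scene stand [(0.93, [0.601, 0.05, 0.009])]
scene wrench [(0.95, [0.718, -0.255, 0.005])]
scene grease_jar [(0.82, [0.664, 0.378, 0.057])]
scene screw_tray [(0.89, [0.41, 0.437, 0.018])]
top carrier [(0.69, [0.537, 0.035, 0.032])]
top handle [(0.62, [0.536, 0.039, 0.033])]
top pocket1 [(0.7, [0.538, 0.038, 0.028]), (0.66, [0.52, 0.051, 0.01])]
top pocket2 [(0.7, [0.538, 0.038, 0.028]), (0.66, [0.52, 0.051, 0.01])]
top ball_center [(0.66, [0.42, 0.441, 0.011]), (0.34, [0.524, 0.051, 0.013])]
top long_pin [(0.7, [0.524, 0.054, 0.009]), (0.65, [0.571, -0.302, 0.065])]
top short_pin [(0.55, [0.496, -0.31, 0.045])]
top stand [(0.82, [0.523, 0.053, 0.01])]
top wrench [(0.63, [0.7, -0.25, 0.009])]
top grease_jar [(0.9, [0.634, 0.38, 0.07])]
top screw_tray [(0.69, [0.42, 0.437, 0.008])]
```

View pics/top0.png

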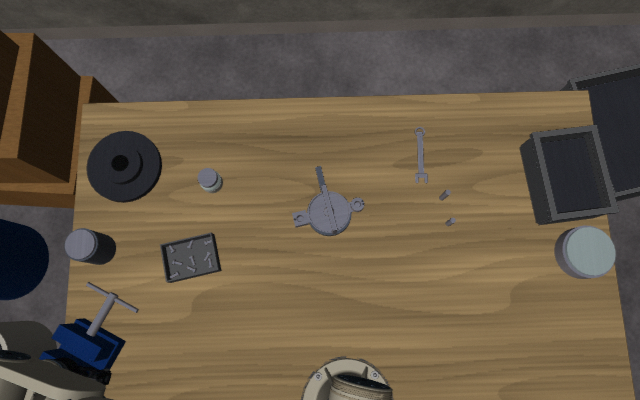

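View pics/scene0.png

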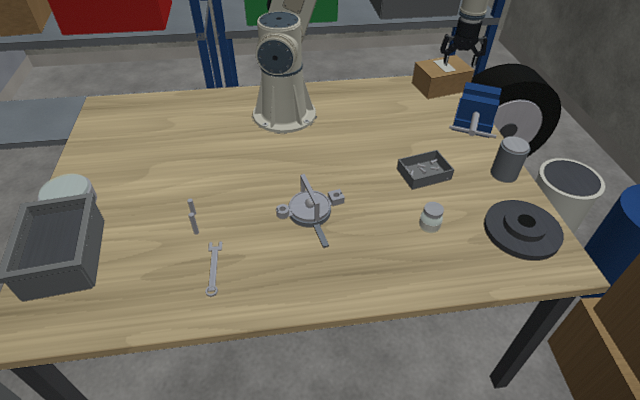

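The top view shows the carrier at (330,213), with the square boss left at (299,219), the round boss right at (358,204) and the pointer going up to (320,170). The pins stand at (445,195) and (451,222), clear of the wrench. In the scene view the tray and jar are to the arm's left. Next I'll get a close look with the wrist camera.

```bash
python3 -c "
from station import *
c=camera_params('wrist');o=get_obs()
print(c['camera_matrix'],c['R'],-c['R'].T@c['t']-o['tcp_pos'])"
python3 -m creep '[[1,[0,0,0.15],0],[1,[0.03,-0.06,0.13],0],[1,[0.08,-0.125,0],0],[1,[0.08,-0.125,0],0],[1,[0.08,-0.125,0],0]]'
python3 -m creep '[[1,[0.08,-0.125,0],0],[1,[0.08,-0.125,0],0],[1,[0.08,-0.125,0],0],[1,[0.08,-0.125,0],0],[1,[0.08,-0.125,0],0]]'
```

```text
[[359.58781953   0.         318.95313929]
 [  0.         359.58781953 194.50363246]
 [  0.           0.           1.        ]] [[ 2.26575100e-01  9.73993669e-01 -2.38646828e-04]
 [ 9.20645005e-01 -2.14084886e-01  3.26466593e-01]
 [ 3.17925304e-01 -7.41889100e-02 -9.45208711e-01]] [-0.08251652  0.0183274   0.14236384]
clock: 1.82
tcp_pos: [0.2504, 0.4332, 0.3435]
tool_rot: [0.0, 0.114, 0.994, 0.0]
contact_force: [0.7, 1.2, -0.4]
gripper_width: 0.0854
gripper_force: 0.0
clock: 2.45
tcp_pos: [0.4105, 0.183, 0.3436]
tool_rot: [0.0, 0.114, 0.993, 0.0]
contact_force: [0.2, 0.8, -0.5]
gripper_width: 0.0854
gripper_force: 0.0
```

```bash

python3 -m creep '[[1,[0.07,-0.125,0],0],[1,[0.07,-0.125,0],0],[1,[0.04,-0.07,-0.05],0],[1,[0,0,0],0]]'
cat > h.py <<'E'
from station import *
import numpy as np, cv2
def cloud(cam):
    c=camera_params(cam);p,d=snapshot(cam);K=c['camera_matrix'];R=c['R'];t=c['t']
    v,u=np.mgrid[:400,:640]
    X=np.stack([(u-K[0,2])/K[0,0]*d,(v-K[1,2])/K[1,1]*d,d],-1)
    W=(X-t)@R; W[d==0]=np.nan
    return p,d,W,c
E
python3 - <<'E'
from h import *
p,d,W,c=cloud('wrist');cv2.imwrite('pics/w1.png',p);np.savez('w1.npz',p=p,W=W)
for n in('carrier','handle','pocket1','pocket2','ball_center','stand'):
    print(n,[(round(r['conf'],2),[round(float(x),3) for x in r['location']]) for r in look_for(n,'wrist')[:2]])
z=W[...,2]
for lo,hi in((.097,.106),(.04,.05),(.025,.034),(.018,.022),(.007,.012)):
    m=(z>lo)&(z<hi);print(lo,m.sum(),np.nanmean(W[m],0).round(4))
print(np.nanmedian(z[300:,:100]))
E
```

```text
clock: 2.95
tcp_pos: [0.4816, 0.0549, 0.322]
tool_rot: [-0.001, 0.116, 0.993, -0.0]
contact_force: [-1.1, 0.9, 0.1]
gripper_width: 0.0854
gripper_force: 0.0
carrier [(0.55, [0.535, 0.043, 0.031])]
handle [(0.56, [0.531, 0.04, 0.03])]
pocket1 [(0.9, [0.534, 0.04, 0.031])]
pocket2 [(0.9, [0.534, 0.04, 0.031])]
ball_center [(0.65, [0.534, 0.042, 0.052])]
stand [(0.75, [0.499, 0.053, 0.013]), (0.6, [0.538, 0.038, 0.029])]
0.097 1491 [0.5336 0.0328 0.1006]
0.04 3221 [0.5271 0.1632 0.0451]
0.025 6360 [0.5318 0.073  0.0289]
0.018 1034 [0.4939 0.1381 0.0199]
0.007 1347 [0.5712 0.0968 0.0094]
0.0008930648257075055
```

View pics/w1.png

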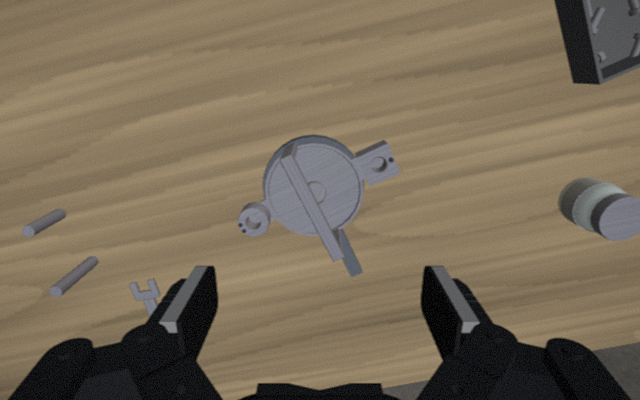

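The round boss is at (254,218) and the square boss at (378,163), both with open holes. The bar runs from (288,155) to (337,255) and the pins are at left (44,222) and (75,276). Now I'll measure, rectifying onto the boss-top plane.

```bash
cat > m.py <<'E'
from h import *
z0=np.load('w1.npz');p=z0['p'];W=z0['W'];z=W[...,2]
def rect(m):
    pts=(W[m][:,:2]*1000).astype(np.float32);return cv2.minAreaRect(pts)
V,U=np.mgrid[:400,:640]
def win(a,b,c,d):return (U>a)&(U<b)&(V>c)&(V<d)
bar=(z>.096)&(z<.106)&win(260,360,130,270);print('bar',rect(bar))
for n,w in(('p1',win(350,405,135,190)),('p2',win(232,274,196,242))):
    m=(z>.041)&(z<.051)&w;q=W[m];print(n,m.sum(),rect(m),q[:,:2].mean(0),np.median(q[:,2]))
m=(z>.052)&(z<.066)&win(290,345,160,215);print('ball',m.sum(),W[m].mean(0),W[m].max(0))
for n,w in(('a',win(15,75,200,240)),('b',win(45,105,250,300))):
    m=(z>.01)&w;q=W[m];top=q[q[:,2]>np.percentile(q[:,2],98)-.004];print(n,m.sum(),np.percentile(q[:,2],98),top.mean(0),q.mean(0))
E
python3 m.py
python3 - <<'E'
from h import *
# rectify on boss plane z=.046, 4px/mm... 0.4mm/px
p=np.load('w1.npz')['p'];c=camera_params('wrist');M=c['camera_matrix']@np.c_[c['R'][:,0],c['R'][:,1],c['R']@[0,0,.046]+c['t']]
out=[]
for x,y in((.52,.12),(.555,-.05)):
    s=.0002;A=np.array([[0,-s,x+.03],[-s,0,y+.03],[0,0,1]]) # row->-x, col->-y
    out.append(cv2.warpPerspective(p,M@A,(300,300),flags=cv2.WARP_INVERSE_MAP|cv2.INTER_CUBIC))
cv2.imwrite('pics/r1.png',np.hstack(out))
E
```

```text
bar ((537.1669921875, 33.12928009033203), (132.543212890625, 14.273585319519043), 12.540606498718262)
p1 937 ((519.0313110351562, 117.08438110351562), (40.6965446472168, 39.967899322509766), 12.30558967590332) [0.51817153 0.11705546] 0.045747967120009315
p2 588 ((555.8817749023438, -50.39141845703125), (39.29182815551758, 38.49142837524414), 1.052014708518982) [ 0.55498229 -0.0501067 ] 0.04558924792474041
ball 42 [0.53634294 0.03653818 0.05292632] [0.54326136 0.04224882 0.0548948 ]
a 498 0.060823911450527485 [ 0.49805031 -0.31921953  0.05947523] [ 0.49717698 -0.31598342  0.04129682]
b 631 0.0806061680034174 [ 0.57615423 -0.30620698  0.07949341] [ 0.57460376 -0.30311677  0.05224598]
```

View pics/r1.png

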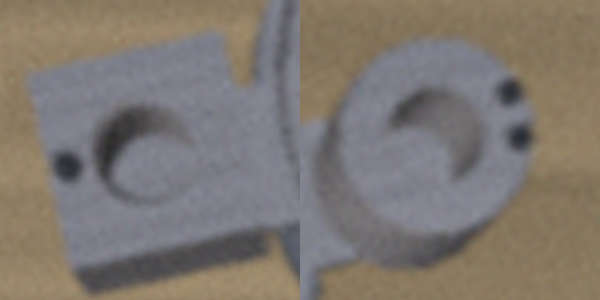

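```bash
python3 - <<'E'
from h import *
o=get_obs();print(o['clock'],o['tcp_pos'],o['joint_vel'].round(3))
p,d,W,c=cloud('wrist');np.savez('w1.npz',p=p,W=W)
print(-c['R'].T@c['t'])
o=get_obs();print(o['clock'],o['tcp_pos'],o['joint_vel'].round(3))
E
python3 m.py
```

```text
3.3 [0.48161355 0.05761415 0.32382063] [-0.002  0.002 -0.    -0.001 -0.002 -0.002]
[0.39894512 0.07579    0.46611482]
3.35 [0.48165913 0.05751745 0.32378248] [-0.005  0.001  0.    -0.    -0.001 -0.003]
bar ((537.1314086914062, 33.060638427734375), (132.5028076171875, 14.60092544555664), 12.447477340698242)
p1 931 ((518.8794555664062, 117.02462005615234), (40.59092712402344, 39.91094207763672), 12.348428726196289) [0.51811847 0.11705594] 0.04576646115823136
p2 583 ((556.1025390625, -50.365203857421875), (38.15019226074219, 39.45783233642578), 74.545166015625) [ 0.55506485 -0.05003552] 0.04555383183947152
ball 47 [0.53672639 0.03673894 0.05328854] [0.54292904 0.04082195 0.05468834]
a 496 0.060820285874516156 [ 0.49804467 -0.31929278  0.05953504] [ 0.49714778 -0.31594997  0.04125461]
b 630 0.08081286427523403 [ 0.57607842 -0.30620762  0.07952441] [ 0.57466853 -0.30312048  0.05221652]
```

```bash

python3 -m creep '[[1,[0.034,-0.13,-0.03],0],[1,[0.034,-0.13,-0.03],0],[1,[0.034,-0.13,-0.03],0],[1,[0.034,-0.13,-0.03],0],[1,[0.034,-0.13,-0.03],0]]'
python3 -m creep '[[1,[0.034,-0.13,-0.03],0],[1,[0.034,-0.13,-0.03],0],[1,[0,0,0],0],[1,[0,0,0],0],[1,[0,0,0],0]]'
cat > pins.py <<'E'
from h import *
o=get_obs();print(o['tcp_pos'],o['joint_vel'].round(3))
p,d,W,c=cloud('wrist');cv2.imwrite('pics/w2.png',p);np.savez('w2.npz',p=p,W=W)
z=W[...,2]
for n,x,y,h in(('long',.576,-.306,.08),('short',.498,-.318,.06)):
    m=(abs(z-h)<.006)&(np.hypot(W[...,0]-x,W[...,1]-y)<.025)
    k=m.sum()
    if k<10: print(n,k);continue
    zt=np.percentile(z[m],80); m&=abs(z-zt)<.003
    r=cv2.minEnclosingCircle((W[m][:,:2]*1000).astype(np.float32));e=np.argwhere(m).mean(0)
    b=(z>.015)&(z<h-.01)&(np.hypot(W[...,0]-x,W[...,1]-y)<.025)
    def f(q):return np.hypot(W[b][:,0]-q[0],W[b][:,1]-q[1])-.008
    from scipy.optimize import least_squares
    s=least_squares(f,[x,y],loss='soft_l1',f_scale=.001).x
    print(n,m.sum(),zt,W[m].mean(0).round(4),r,'cyl',b.sum(),s.round(4),e)
E
python3 pins.py
```

```text
clock: 3.98
tcp_pos: [0.5503, -0.2045, 0.2633]
tool_rot: [0.0, 0.114, 0.994, -0.0]
contact_force: [0.7, 0.1, -0.3]
gripper_width: 0.0853
gripper_force: 0.0
clock: 4.6
tcp_pos: [0.5771, -0.306, 0.2398]
tool_rot: [0.0, 0.114, 0.994, 0.0]
contact_force: [-0.0, 0.5, -0.2]
gripper_width: 0.0856
gripper_force: 0.0
[ 0.57710224 -0.3060199   0.23984685] [ 0.001 -0.004 -0.001 -0.001 -0.    -0.001]
long 242 0.08032877231863995 [ 0.5761 -0.3074  0.0797] ((576.4544067382812, -307.3609619140625), 7.77109432220459) cyl 198 [ 0.577  -0.3077] [172.05371901 318.15702479]
short 267 0.06018014982184698 [ 0.4983 -0.3202  0.0595] ((498.4414978027344, -320.28521728515625), 7.69851541519165) cyl 46 [ 0.4984 -0.3208] [ 83.76404494 283.1835206 ]
```

```bash

python3 -m creep '[[1,[-0.002,-0.0035,-0.127],0],[1,[0,0,-0.127],0],[1,[0,0,-0.127],0],[1,[0,0,-0.127],0],[1,[0,0,0],0]]'
python3 -m creep '[[1,[0,0,0],0],[-1,[0,0,0],0],[-1,[0,0,0],0],[-1,[0,0,0],0],[-1,[0,0,0],0]]'
python3 -m creep '[[-1,[0,0,0],0],[-1,[0,0,0],0]]'
```

```text
clock: 5.28
tcp_pos: [0.5736, -0.3064, 0.033]
tool_rot: [-0.003, 0.114, 0.994, 0.001]
contact_force: [-0.0, 0.7, 0.0]
gripper_width: 0.0852
gripper_force: 0.0
clock: 5.9
tcp_pos: [0.5763, -0.3088, 0.0365]
tool_rot: [0.0, 0.114, 0.993, -0.0]
contact_force: [0.0, 0.0, 5.2]
gripper_width: 0.0144
gripper_force: 58.4
clock: 6.15
tcp_pos: [0.5763, -0.3088, 0.0365]
tool_rot: [0.0, 0.114, 0.993, -0.0]
contact_force: [-1.0, 1.0, 6.4]
gripper_width: 0.0147
gripper_force: 58.3
```

```bash

python3 -m creep '[[-1,[0,0,0.05],0],[-1,[0,0,0.12],0],[-1,[0,0,0.12],0],[-1,[0,0,0.11],0],[-1,[-0.018,0.133,0],-0.134]]'
python3 -m creep '[[-1,[-0.018,0.133,0],-0.134],[-1,[-0.018,0.133,0],-0.134],[-1,[-0.018,0.133,0],-0.135],[-1,[-0.018,0.133,0],-0.135],[-1,[-0.018,0.133,0],-0.135]]'
python3 -m creep '[[-1,[-0.018,0.133,0],-0.134],[-1,[-0.018,0.133,0],-0.134],[-1,[0,0,0],0],[-1,[0,0,0],0],[-1,[0,0,0],0]]'
python3 - <<'E'
from h import *
o=get_obs();print(o['tcp_pos'],o['tool_rot'],o['qpos'].round(2))
p,d,W,c=cloud('wrist');cv2.imwrite('pics/w3.png',p);np.savez('w3.npz',p=p,W=W,R=c['R'],t=c['t'],K=c['camera_matrix'])
E
```

```text
clock: 6.78
tcp_pos: [0.5717, -0.2584, 0.2014]
tool_rot: [0.005, 0.186, 0.983, -0.001]
contact_force: [0.4, 0.3, -2.5]
gripper_width: 0.0148
gripper_force: 58.6
clock: 7.4
tcp_pos: [0.5325, 0.0121, 0.1971]
tool_rot: [0.0, 0.514, 0.858, 0.0]
contact_force: [0.2, -0.2, -1.6]
gripper_width: 0.0147
gripper_force: 58.6
clock: 8.02
tcp_pos: [0.5187, 0.1159, 0.1963]
tool_rot: [0.0, 0.627, 0.779, -0.0]
contact_force: [0.1, -0.6, -0.6]
gripper_width: 0.0144
gripper_force: 58.4
[0.51868804 0.11588528 0.19634314] [ 1.23721357e-04  6.26800707e-01  7.79179605e-01 -4.26873593e-05] [ 0.22  0.25  1.87 -0.    1.03  0.  ]
```

View pics/w3.png

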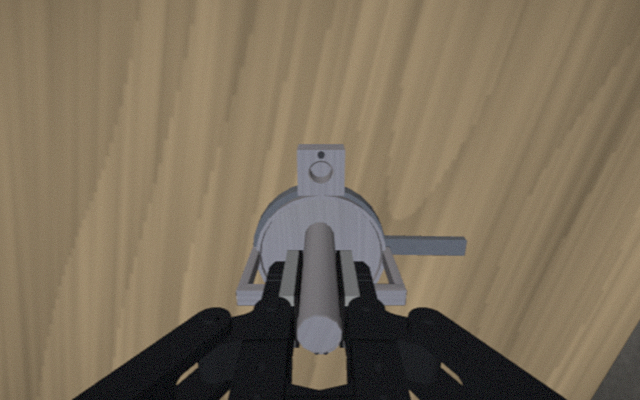

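The pin hangs between the pads, foot at (318,230), and the hole in the square boss is at (320,171). Pin and hole line up well in image columns. I'll measure both from this one picture.

```bash
cat > fit.py <<'E'
import sys
from h import *
from scipy.optimize import least_squares
def fit(f,cx,cy,px,py,zfoot,zhi,boss=True):
    D=np.load(f);W=D['W'];z=W[...,2]
    m=(abs(z-.0455)<.005)&(np.hypot(W[...,0]-cx,W[...,1]-cy)<.03)
    r=cv2.minAreaRect((W[m][:,:2]*1000).astype(np.float32));print('boss',m.sum(),r)
    b=(z>zfoot+.003)&(z<zhi)&(np.hypot(W[...,0]-px,W[...,1]-py)<.013)
    q=W[b]
    def g(a):return np.hypot(q[:,0]-a[0]-a[2]*(q[:,2]-zfoot),q[:,1]-a[1]-a[3]*(q[:,2]-zfoot))-.008
    s=least_squares(g,[px,py,0,0],loss='soft_l1',f_scale=.0007);print('pin',b.sum(),'foot xy,tilt',s.x.round(4),'zmin',np.percentile(q[:,2],1),'res',np.median(abs(s.fun)))
if __name__=='__main__':fit(sys.argv[1],*map(float,sys.argv[2:]))
E
python3 fit.py w3.npz .5187 .1171 .5187 .1159 .16 .2
python3 - <<'E'
from h import *
# pointer bar direction
D=np.load('w3.npz');W=D['W'];z=W[...,2]
m=(abs(z-.010)<.004)&(np.hypot(W[...,0]-.537,W[...,1]-.033)>.08)&(np.hypot(W[...,0]-.537,W[...,1]-.033)<.17)
q=W[m];print(m.sum(),q.mean(0),cv2.minAreaRect((q[:,:2]*1000).astype(np.float32)))
E
```

```text
boss 1872 ((518.6897583007812, 117.56521606445312), (40.05014419555664, 40.54692840576172), 12.630331039428711)
pin 1071 foot xy,tilt [0.518  0.1142 0.0016 0.0062] zmin 0.16348539139842153 res 0.00017345333516830333
1144 [0.64876329 0.05635806 0.00963782] ((648.8389282226562, 55.6708869934082), (68.93440246582031, 18.65667724609375), 10.753137588500977)
```

```bash

python3 -m creep '[[-1,[0.002,0.0075,-0.1],0],[-1,[0,0,-0.1],0],[-1,[0,0,-0.05],0],[-1,[0,0,0],0],[-1,[0,0,0],0]]'
python3 - <<'E'
from h import *
o=get_obs();print(o['tcp_pos'])
p,d,W,c=cloud('wrist');np.savez('w4.npz',p=p,W=W,R=c['R'],t=c['t'],K=c['camera_matrix']);cv2.imwrite('pics/w4.png',cv2.resize(p[100:380,200:440],None,fx=2,fy=2))
E
python3 fit.py w4.npz .5187 .1171 .5187 .1175 .06 .1
```

```text
clock: 8.7
tcp_pos: [0.5201, 0.1195, 0.0969]
tool_rot: [0.0, 0.627, 0.779, 0.0]
contact_force: [1.0, -0.2, -0.8]
gripper_width: 0.0148
gripper_force: 58.5
[0.52007412 0.11950388 0.0969041 ]
boss 3018 ((518.666259765625, 118.04515075683594), (40.09921646118164, 40.24797821044922), 12.398782730102539)
pin 1051 foot xy,tilt [ 0.5195  0.1179 -0.0011  0.0017] zmin 0.06360543442532138 res 0.00018567660481310332
```

View pics/w4.png

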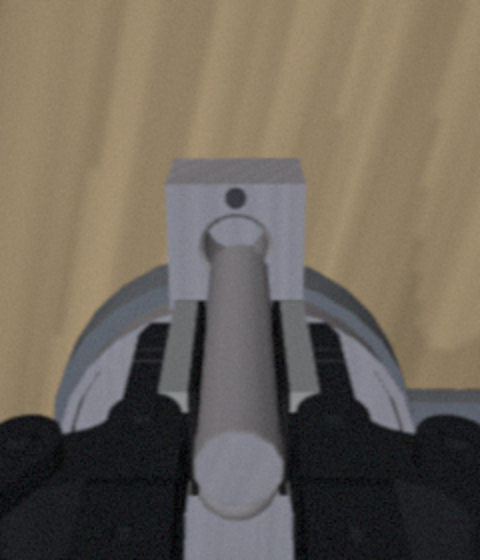

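Pin foot column 238 (crop) against hole 235: about 0.8 mm off in x, in agreement with the fit. Correct and lower.

```bash

python3 -m creep '[[-1,[-0.002,0,0],0],[-1,[0,0,-0.02],0],[-1,[0,0,-0.02],0],[-1,[0,0,-0.02],0],[-1,[0,0,0],0]]'
```

```text
clock: 9.38
tcp_pos: [0.5181, 0.1198, 0.0712]
tool_rot: [-0.0, 0.627, 0.779, -0.001]
contact_force: [0.2, 0.5, -1.0]
gripper_width: 0.0143
gripper_force: 58.5
```

```bash

python3 -m creep '[[-1,[0,0,-0.015],0],[-1,[0,0,-0.01],0],[-1,[0,0,0],0],[-1,[0,0,0],0]]'
```

```text
clock: 9.88
tcp_pos: [0.5186, 0.1199, 0.0622]
tool_rot: [0.0, 0.627, 0.779, 0.0]
contact_force: [-0.5, 0.1, -0.4]
gripper_width: 0.0147
gripper_force: 58.5
```

```bash

python3 -m creep '[[-1,[0,0,-0.003],0],[0,[0,0,0],0],[0.3,[0,0,0],0],[0.5,[0,0,0],0],[0.5,[0,0,0],0]]'
python3 -m creep '[[0.5,[0,0,0.05],0],[0.5,[0,0,0.12],0],[0.5,[0,0,0.15],0],[0.5,[0,0,0.15],0],[1,[0,0,0],0]]'
python3 - <<'E'
from h import *
o=get_obs();print(o['tcp_pos'])
p,d,W,c=cloud('wrist');np.savez('w5.npz',p=p,W=W);cv2.imwrite('pics/w5.png',p)
z=W[...,2];m=(z>.09)&(z<.115)&(np.hypot(W[...,0]-.5187,W[...,1]-.1175)<.02);print(m.sum(),np.percentile(z[m],90),W[m].mean(0))
m=(z>.097)&(z<.104)&(np.hypot(W[...,0]-.537,W[...,1]-.033)<.07);print('bar',cv2.minAreaRect((W[m][:,:2]*1000).astype(np.float32)))
E
```

```text
clock: 10.5
tcp_pos: [0.5186, 0.1199, 0.0609]
tool_rot: [0.0, 0.627, 0.779, 0.0]
contact_force: [-0.1, 0.2, -0.7]
gripper_width: 0.0641
gripper_force: 0.0
clock: 11.12
tcp_pos: [0.5213, 0.1206, 0.2539]
tool_rot: [0.003, 0.627, 0.779, 0.004]
contact_force: [-0.4, 0.2, -1.4]
gripper_width: 0.0796
gripper_force: 0.0
[0.5213299  0.12055736 0.25394078]
314 0.10444663757552286 [0.51747    0.12009756 0.10220153]
bar ((536.9683837890625, 34.024375915527344), (132.8099365234375, 15.299391746520996), 12.381808280944824)
```

Long pin seated (top at 104 mm as it must be). Now the short pin.

```bash

python3 -m creep '[[1,[-0.0065,-0.1375,0],0],[1,[-0.0065,-0.1375,0],0],[1,[-0.0065,-0.1375,0],0],[1,[-0.0065,-0.1375,0],0],[1,[-0.0065,-0.1375,0],0]]'
python3 -m creep '[[1,[-0.0065,-0.1375,0],0],[1,[-0.0065,-0.1375,0],0],[1,[-0.0065,-0.1375,0],0],[1,[0,0,0],0],[1,[0,0,0],0]]'
python3 pins.py
```

```text
clock: 11.8
tcp_pos: [0.5044, -0.1566, 0.2472]
tool_rot: [-0.001, 0.627, 0.779, -0.0]
contact_force: [0.2, 0.4, -0.3]
gripper_width: 0.0853
gripper_force: 0.0
clock: 12.42
tcp_pos: [0.4969, -0.3194, 0.2472]
tool_rot: [-0.002, 0.627, 0.779, 0.0]
contact_force: [0.1, 0.2, 0.4]
gripper_width: 0.0853
gripper_force: 0.0
[ 0.49689588 -0.31944463  0.24721453] [ 0.023 -0.015  0.004  0.002  0.001  0.001]
long 0
short 212 0.060218531628403696 [ 0.4979 -0.3198  0.0596] ((497.8359069824219, -320.11572265625), 8.025596618652344) cyl 109 [ 0.498  -0.3205] [165.06603774 320.88207547]
```

```bash

python3 -m creep '[[1,[0,0,-0.138],0],[1,[0,0,-0.138],0],[1,[0,0,-0.138],0],[1,[0,0,-0.138],0],[1,[0,0,0],0]]'
python3 -m creep '[[1,[0,0,0],0],[-1,[0,0,0],0],[-1,[0,0,0],0],[-1,[0,0,0],0],[-1,[0,0,0],0]]'
python3 -m creep '[[-1,[0,0,0],0],[-1,[0,0,0],0]]'
```

```text
clock: 13.1
tcp_pos: [0.4949, -0.3167, 0.0244]
tool_rot: [-0.004, 0.626, 0.78, -0.0]
contact_force: [0.1, -0.3, -0.1]
gripper_width: 0.0851
gripper_force: 0.0
clock: 13.72
tcp_pos: [0.4979, -0.3203, 0.0286]
tool_rot: [0.0, 0.627, 0.779, 0.0]
contact_force: [-1.0, 0.3, 7.9]
gripper_width: 0.0141
gripper_force: 58.4
clock: 13.98
tcp_pos: [0.498, -0.3204, 0.0287]
tool_rot: [0.0, 0.627, 0.779, -0.0]
contact_force: [-1.0, 0.5, 6.0]
gripper_width: 0.0144
gripper_force: 58.3
```

```bash

python3 -m creep '[[-1,[0,0,0.05],0],[-1,[0,0,0.12],0],[-1,[0,0,0.12],0],[-1,[0,0,0.11],0],[-1,[0.029,0.136,0],0]]'
python3 -m creep '[[-1,[0.029,0.136,0],0],[-1,[0.029,0.136,0],0],[-1,[0.029,0.136,0],0],[-1,[0.029,0.136,0],0],[-1,[0,0,0],0]]'
python3 -m creep '[[-1,[0,0,-0.1],0],[-1,[0,0,-0.1],0],[-1,[0,0,-0.05],0],[-1,[0,0,0],0],[-1,[0,0,0],0]]'
python3 - <<'E'
from h import *
o=get_obs();print(o['tcp_pos'])
p,d,W,c=cloud('wrist');np.savez('w6.npz',p=p,W=W,R=c['R'],t=c['t'],K=c['camera_matrix']);cv2.imwrite('pics/w6.png',cv2.resize(p[100:380,200:440],None,fx=2,fy=2))
E
python3 fit.py w6.npz .5557 -.0500 .5557 -.050 .06 .1
```

```text
clock: 14.6
tcp_pos: [0.5116, -0.2688, 0.1934]
tool_rot: [0.005, 0.628, 0.778, 0.001]
contact_force: [0.5, 0.6, -1.8]
gripper_width: 0.0142
gripper_force: 58.5
clock: 15.22
tcp_pos: [0.5563, -0.0447, 0.1892]
tool_rot: [0.0, 0.625, 0.781, 0.001]
contact_force: [-0.4, -0.6, -0.6]
gripper_width: 0.0145
gripper_force: 58.6
clock: 15.85
tcp_pos: [0.5564, -0.0487, 0.0893]
tool_rot: [0.001, 0.627, 0.779, 0.0]
contact_force: [0.3, 0.3, -0.8]
gripper_width: 0.0143
gripper_force: 58.6
[ 0.55641418 -0.048667    0.08932639]
boss 2197 ((554.9959716796875, -46.82950210571289), (39.361183166503906, 33.125648498535156), 13.713258743286133)
pin 1169 foot xy,tilt [ 0.5556 -0.049  -0.0023  0.0018] zmin 0.06354625780670771 res 0.0001854212970115801
```

View pics/w6.png

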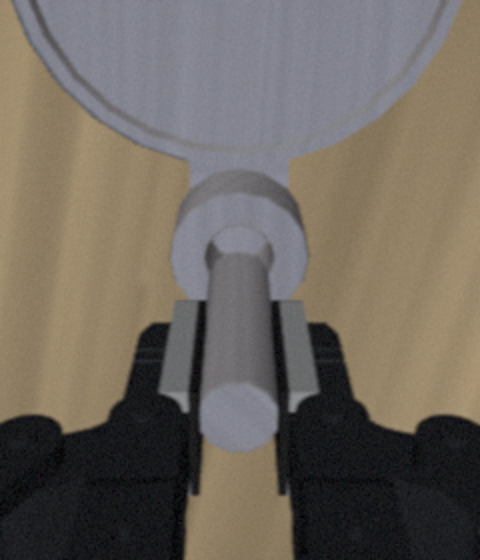

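Boss, hole and pin all lie at column ~239, so sideways is good. To check the other direction I'll fit the boss outline as a 40 mm circle.

```bash
python3 - <<'E'
from h import *
from scipy.optimize import least_squares
D=np.load('w6.npz');W=D['W'];z=W[...,2]
m=(abs(z-.0455)<.003)&(np.hypot(W[...,0]-.5555,W[...,1]+.0495)<.027)
h=cv2.convexHull((W[m][:,:2]*1000).astype(np.float32))[:,0]/1000
h=h[np.hypot(*(h-[.555,-.05]).T)>.015]
u=np.array([np.cos(.217),np.sin(.217)]);v=np.array([-u[1],u[0]])
k=(h-[.5555,-.0495])@v>-.012;h=h[k]
s=least_squares(lambda a:np.hypot(*(h-a).T)-.0198,[.5555,-.0495],loss='soft_l1',f_scale=.0005);print(len(h),s.x,s.fun.round(4),np.median(z[m]))
E
```

```text
31 [ 0.55594534 -0.05011111] [ 0.0004  0.     -0.0003 -0.0003 -0.0002 -0.0001  0.     -0.0001 -0.
 -0.0001 -0.0001 -0.0001 -0.      0.0002  0.0001 -0.0001  0.      0.0002
  0.     -0.     -0.     -0.0001  0.0001 -0.0002 -0.0002  0.     -0.0003
 -0.0001  0.     -0.0003 -0.0005] 0.045618026493677355
```

```bash

python3 -m creep '[[-1,[0.001,-0.003,0],0],[-1,[0,0,-0.02],0],[-1,[0,0,-0.02],0],[-1,[0,0,-0.02],0],[-1,[0,0,0],0]]'
python3 -m creep '[[-1,[0,0,-0.01],0],[-1,[0,0,-0.01],0],[-1,[0,0,-0.005],0],[-1,[0,0,0],0],[-1,[0,0,0],0]]'
```

```text
clock: 16.52
tcp_pos: [0.5558, -0.0494, 0.0632]
tool_rot: [-0.0, 0.627, 0.779, -0.0]
contact_force: [0.3, -1.9, -0.5]
gripper_width: 0.014
gripper_force: 58.5
clock: 17.15
tcp_pos: [0.5561, -0.0493, 0.0541]
tool_rot: [-0.0, 0.627, 0.779, -0.0]
contact_force: [0.0, -0.5, -0.6]
gripper_width: 0.0144
gripper_force: 58.5
```

```bash

python3 -m creep '[[-1,[0,0,-0.003],0],[0,[0,0,0],0],[0.3,[0,0,0],0],[0.5,[0,0,0],0],[0.5,[0,0,0],0]]'
python3 -m creep '[[0.5,[0,0,0.05],0],[0.5,[0,0,0.12],0],[0.5,[0,0,0.15],0],[0.5,[0,0,0.15],0],[1,[0,0,0],0]]'
python3 -m creep '[[1,[-0.01,0.042,0],0.166],[1,[-0.01,0.042,0],0.167],[1,[-0.01,0.042,0],0.167],[1,[-0.01,0.042,0],0.167],[1,[-0.008,0.042,0],0.167]]'
python3 -m creep '[[1,[0,0,0],0.167],[1,[0,0,0],0.167],[1,[0,0,0],0.166],[1,[0,0,0],0.166],[1,[0,0,0],0]]'
cat > chk.py <<'E'
from h import *
o=get_obs();print(o['clock'],o['tcp_pos'],o['tool_rot'],o['qpos'].round(2))
p,d,W,c=cloud('wrist');cv2.imwrite('pics/w7.png',p)
z=W[...,2]
for n,a,b,x,y,r in(('long',.09,.115,.5187,.1175,.02),('short',.075,.095,.5557,-.05,.02)):
    m=(z>a)&(z<b)&(np.hypot(W[...,0]-x,W[...,1]-y)<r)
    if m.sum():print(n,m.sum(),np.percentile(z[m],90),W[m].mean(0))
m=(z>.096)&(z<.106)&(np.hypot(W[...,0]-.537,W[...,1]-.034)<.07);print('bar',cv2.minAreaRect((W[m][:,:2]*1000).astype(np.float32)))
E
python3 chk.py
```

```text
clock: 17.77
tcp_pos: [0.5562, -0.0493, 0.0529]
tool_rot: [0.0, 0.627, 0.779, 0.0]
contact_force: [-0.5, -0.8, 0.4]
gripper_width: 0.064
gripper_force: 0.0
clock: 18.4
tcp_pos: [0.559, -0.0495, 0.2461]
tool_rot: [0.004, 0.627, 0.779, 0.003]
contact_force: [-0.7, 0.3, -1.2]
gripper_width: 0.0801
gripper_force: 0.0
clock: 19.02
tcp_pos: [0.5362, 0.0352, 0.2398]
tool_rot: [-0.001, 0.235, 0.972, -0.0]
contact_force: [0.0, 0.1, -1.1]
gripper_width: 0.0854
gripper_force: 0.0
clock: 19.65
tcp_pos: [0.5364, 0.0347, 0.2399]
tool_rot: [-0.001, -0.107, 0.994, 0.0]
contact_force: [-0.7, 1.2, -0.6]
gripper_width: 0.0857
gripper_force: 0.0
19.65 [0.53643512 0.03470464 0.23994255] [-7.03036461e-04 -1.07379533e-01  9.94217854e-01  2.97343333e-05] [ 0.06  0.21  1.81 -0.    1.12 -1.72]
long 382 0.10432628618152698 [0.51736372 0.11661714 0.10156948]
short 297 0.08449574111504747 [ 0.55444961 -0.04900762  0.082757  ]
bar ((537.4198608398438, 33.11679458618164), (132.6298828125, 14.008593559265137), 12.584670066833496)
```

View pics/w7.png

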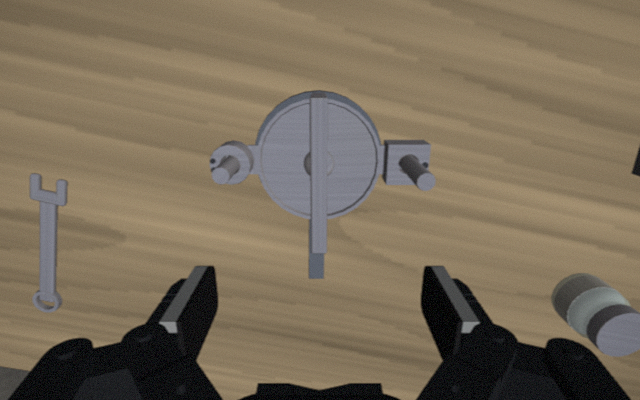

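Both pins stand at their seated heights: the long one at (418,172), the short one at (230,165). The ball is at the dish centre under the bar (318,163). Now for the handle.

```bash

python3 -m creep '[[1,[0.0015,-0.001,-0.12],0],[1,[0,0,-0.12],0],[1,[0,0,-0.1],0],[1,[0,0,-0.05],0],[1,[0,0,-0.022],0]]'
python3 -m creep '[[1,[0,0,0],0],[1,[0,0,0],0],[0,[0,0,0],0],[-0.4,[0,0,0],0],[-0.5,[0,0,0],0]]'
python3 -m creep '[[-0.6,[0,0,0],0],[-0.8,[0,0,0],0],[-1,[0,0,0],0],[-1,[0,0,0],0],[-1,[0,0,0],0]]'
```

```text
clock: 20.32
tcp_pos: [0.5366, 0.0342, 0.0746]
tool_rot: [-0.001, -0.106, 0.994, 0.0]
contact_force: [0.4, -0.1, -0.3]
gripper_width: 0.0854
gripper_force: 0.0
clock: 20.95
tcp_pos: [0.5377, 0.0343, 0.0764]
tool_rot: [0.0, -0.108, 0.994, -0.0]
contact_force: [0.2, 0.1, -1.0]
gripper_width: 0.0321
gripper_force: 0.0
clock: 21.58
tcp_pos: [0.5376, 0.0344, 0.0763]
tool_rot: [0.0, -0.108, 0.994, 0.0]
contact_force: [-2.0, 0.6, 5.2]
gripper_width: 0.0129
gripper_force: 59.0
```

```bash

python3 -m creep '[[-1,[0,0,0.004],0],[-1,[0,0,0.008],0],[-1,[0,0,0.012],0],[-1,[0,0,0.015],0],[-1,[0,0,0.018],0]]'
python3 -m creep '[[-1,[0,0,0.02],0],[-1,[0,0,0.02],0],[-1,[0,0,0.02],0],[-1,[0,0,0.02],0],[-1,[0,0,0.02],0]]'
python3 -m creep '[[-1,[0,0,0.02],0],[-1,[0,0,0.02],0],[-1,[0,0,0.018],0],[-1,[0,0,0.015],0],[-1,[0,0,0.01],0]]'
python3 -m creep '[[-1,[0,0,0.006],0],[-1,[0,0,0.003],0],[-1,[0,0,0],0],[-1,[0,0,0],0]]'
python3 - <<'E'
from h import *
p,d,W,c=cloud('wrist');cv2.imwrite('pics/w8.png',p)
z=W[...,2];o=get_obs();X,Y,_=o['tcp_pos'];zc=o['tcp_pos'][2]+.019-.075
R=np.hypot(W[...,0]-X,W[...,1]-Y)
m=(abs(z-zc-.026)<.006)&(R>.07)&(R<.11);q=W[m];A=np.c_[q[:,:2]-[X,Y],np.ones(len(q))];s=np.linalg.lstsq(A,q[:,2],rcond=None)[0]
print('zc',zc,m.sum(),'tilt',s)
E
```

```text
clock: 22.2
tcp_pos: [0.5375, 0.0343, 0.0993]
tool_rot: [-0.0, -0.108, 0.994, -0.0]
contact_force: [-0.0, -0.7, -8.9]
gripper_width: 0.0128
gripper_force: 58.5
clock: 22.82
tcp_pos: [0.5375, 0.0343, 0.1394]
tool_rot: [-0.0, -0.108, 0.994, -0.0]
contact_force: [-0.0, 0.1, -9.6]
gripper_width: 0.0127
gripper_force: 58.5
clock: 23.45
tcp_pos: [0.5376, 0.0343, 0.1725]
tool_rot: [0.0, -0.108, 0.994, -0.0]
contact_force: [-0.4, -0.6, -10.2]
gripper_width: 0.0129
gripper_force: 58.5
clock: 23.95
tcp_pos: [0.5374, 0.0343, 0.1755]
tool_rot: [-0.0, -0.108, 0.994, 0.0]
contact_force: [-0.7, -0.0, -9.1]
gripper_width: 0.0126
gripper_force: 58.5
zc 0.11947738490394098 6288 tilt [0.0196774  0.00276582 0.14492817]
```

View pics/w8.png

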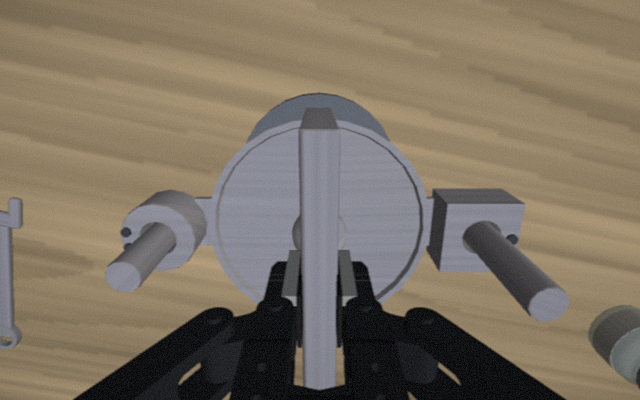

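The carrier hangs level (tilt about 0.02 rad), clear of the stand, with the ball in the middle at (320,232) and both pins in. Now a gentle quarter turn clockwise.

```bash

python3 -m creep '[[-1,[0,0,0],-0.01],[-1,[0,0,0],-0.02],[-1,[0,0,0],-0.03],[-1,[0,0,0],-0.04],[-1,[0,0,0],-0.05]]'
python3 -m creep '[[-1,[0,0,0],-0.06],[-1,[0,0,0],-0.06],[-1,[0,0,0],-0.06],[-1,[0,0,0],-0.06],[-1,[0,0,0],-0.06]]'
python3 -m creep '[[-1,[0,0,0],-0.06],[-1,[0,0,0],-0.06],[-1,[0,0,0],-0.06],[-1,[0,0,0],-0.06],[-1,[0,0,0],-0.06]]'
python3 -m creep '[[-1,[0,0,0],-0.06],[-1,[0,0,0],-0.06],[-1,[0,0,0],-0.06],[-1,[0,0,0],-0.06],[-1,[0,0,0],-0.06]]'
python3 -m creep '[[-1,[0,0,0],-0.06],[-1,[0,0,0],-0.06],[-1,[0,0,0],-0.06],[-1,[0,0,0],-0.06],[-1,[0,0,0],-0.06]]'
python3 -m creep '[[-1,[0,0,0],-0.055],[-1,[0,0,0],-0.045],[-1,[0,0,0],-0.03],[-1,[0,0,0],-0.025],[-1,[0,0,0],-0.015]]'
python3 -m creep '[[-1,[0,0,0],0],[-1,[0,0,0],0],[-1,[0,0,0],0],[-1,[0,0,0],0]]'
python3 - <<'E'
from h import *
o=get_obs();X,Y,Z=o['tcp_pos'];zc=Z+.019-.075;print(o['joint_vel'].round(3))
p,d,W,c=cloud('wrist');cv2.imwrite('pics/w9.png',p)
z=W[...,2];R=np.hypot(W[...,0]-X,W[...,1]-Y)
m=(abs(z-zc-.026)<.006)&(R>.07)&(R<.11);q=W[m];A=np.c_[q[:,:2]-[X,Y],np.ones(len(q))];print(m.sum(),'tilt',np.linalg.lstsq(A,q[:,2],rcond=None)[0])
b=(z>zc+.082)&(z<zc+.115)&(R>.07)&(R<.11);print(b.sum(),W[b].mean(0) if b.any() else 0)
for n in (1,-1):
    k=m&((W[...,0]-X)*n>.05);e=W[k][:,:2].mean(0)-[X,Y];print('boss',k.sum(),e,np.degrees(np.arctan2(e[1],e[0])))
m=(abs(z-.01)<.004)&(R<.17)&(R>.075);print('pointer',m.sum(),cv2.minAreaRect((W[m][:,:2]*1000).astype(np.float32)) if m.sum() else 0)
E
```

```text
clock: 24.62
tcp_pos: [0.5376, 0.0343, 0.1757]
tool_rot: [-0.0, -0.028, 1.0, -0.0]
contact_force: [-0.1, -0.7, -8.9]
gripper_width: 0.0129
gripper_force: 58.5
clock: 25.25
tcp_pos: [0.5376, 0.0343, 0.1757]
tool_rot: [0.0, 0.129, 0.992, 0.0]
contact_force: [0.9, -0.6, -9.0]
gripper_width: 0.0128
gripper_force: 58.5
clock: 25.88
tcp_pos: [0.5376, 0.0343, 0.1757]
tool_rot: [-0.0, 0.282, 0.959, 0.0]
contact_force: [0.5, -0.0, -8.6]
gripper_width: 0.0125
gripper_force: 58.5
clock: 26.5
tcp_pos: [0.5376, 0.0343, 0.1757]
tool_rot: [0.0, 0.429, 0.903, 0.0]
contact_force: [0.9, -0.6, -9.5]
gripper_width: 0.0134
gripper_force: 58.5
clock: 27.12
tcp_pos: [0.5376, 0.0343, 0.1757]
tool_rot: [-0.0, 0.565, 0.825, 0.0]
contact_force: [-0.2, 0.0, -9.7]
gripper_width: 0.0125
gripper_force: 58.5
clock: 27.75
tcp_pos: [0.5376, 0.0343, 0.1757]
tool_rot: [0.0, 0.635, 0.772, 0.0]
contact_force: [0.1, 0.1, -9.3]
gripper_width: 0.013
gripper_force: 58.5
clock: 28.25
tcp_pos: [0.5376, 0.0343, 0.1757]
tool_rot: [0.0, 0.635, 0.773, -0.0]
contact_force: [-0.0, -0.1, -10.7]
gripper_width: 0.0126
gripper_force: 58.5
[ 0.    -0.002  0.    -0.     0.001  0.   ]
6255 tilt [ 0.00332653 -0.02045378  0.14507645]
1122 [0.62143249 0.05101255 0.20291295]
boss 3456 [0.08213125 0.02045133] 13.982730685356525
boss 2799 [-0.08355073 -0.01287209] -171.24168977071162
pointer 1428 ((648.6976318359375, 55.640193939208984), (69.03363800048828, 18.036739349365234), 11.494583129882812)
```

View pics/w9.png

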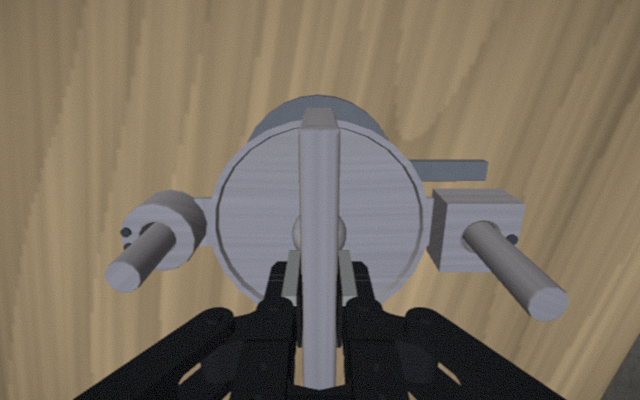

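The square boss with the long pin is over the pointer (11.4° against 11.5°). Ball centred, level, and about 10 cm above the stand.

```bash
python3 -c "
from station import job_done;print(job_done())"
```

```text
the job is handed in; nothing more can be done
None
```

The job is handed in (no verdict came back): both pins are seated, and the carrier is held still about 10 cm above the stand, within 0.02 rad of level, with pocket one over the pointer and the ball in the middle of the dish.

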